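Hook the strainer out of the cold-brew canister

TASK

Take the hook tool from its wooden rack and use it to draw the looped strainer out of the taller of the two steel canisters, without touching the strainer with the gripper. Set the strainer down gently, upright and wholly on the empty round wooden coaster, unhook it, and hang the tool back in its rack by the collar.

Things in the scene. Friction and masses are not known exactly. Their poses are not given: they have to be found in the camera images.
- hook_tool: Upright hand hook, 150 g. Origin: rod axis, underside of steel collar (54 across, 6 thick); z up, x where hook points. Above: wood handle, 22 mm square (faces across x, y), z 6 to 68. Below: rod 5 mm thick, straight to z -89, then a V hook in the x-z plane, centre line: throat x 6 to 11, z -101; tip x 16, z -90. Lowest z -104, farthest x 18.5. Hangs by the collar in the rack. Sizes in mm.
- strainer: Loose dark steel disc, 120 g, 76 mm wide, 18 high, with a rigid 5 mm wire loop on top. Origin: underside centre, z up. Loop stands in its y-z plane (hook it along x, from either side): legs at y +-22, level top bar at z 52.5, opening z 18 to 50. Within 3 mm of the axis of the taller canister: fixed steel, 125 high, bore 86, floor 6 thick. Its twin in the 75 mm high canister stays.
- coaster: Empty round wooden coaster, fixed to the counter, 136 mm across and 15 mm thick. Origin: centre of its underside, z up (top at z = 15 mm).
- rack: Dark wooden tool rack, fixed. Two upright boards (12 mm thick, 70 long) on a base, tops 120 mm above origin, between them a 30 mm wide slot along the rack's x, open above and at both ends. Origin: centre of base's underside, z up. The tool's rod hangs in the slot, tool x within 10 degrees of rack x, collar on both boards' tops (tool origin 120 mm above rack origin).
There are look-alikes about, which are no part of the job. Leave any pink look-alike of the hook_tool alone.

How it is judged (in metres and radians):
On the way, in this order (a step that is already met when the one before it is completed fails the run):
1. the strainer hangs on the hook tool, drawn clear of the canister (height (world z) of strainer above 0.127 m and contact force between hook_tool and strainer above 0.2 N), for 0.2 s.
2. the strainer stands on the coaster (angle between strainer's own z axis and vertical below 0.17 rad and horizontal distance between strainer and coaster below 0.03 m and z of strainer in the frame of coaster between 0.01 and 0.02 m and contact force between strainer and coaster above 0.2 N), for 0.2 s.
At the end, for the whole second after the job is handed in: The strainer stands upright (within 10 degrees) and still on the coaster, its centre within 30 mm of the coaster's centre, free of the hook; the hook tool hangs still in its rack by the collar, upright within 10 degrees and within 25 mm of the rack's centre (angle between each of strainer, hook_tool's own z axis and vertical below 0.17 rad and horizontal distance between strainer and coaster below 0.03 m and z of strainer in the frame of coaster between 0.01 and 0.02 m and linear speed of each of strainer, hook_tool below 0.03 m/s and contact force between hook_tool and strainer below 0.05 N and horizontal distance between hook_tool and rack below 0.025 m and z of hook_tool in the frame of rack between 0.112 and 0.13 m); the robot touches nothing.
It fails at once if the gripper touches the strainer (contact force between the fingers and strainer above 0.5 N).
It fails at once if the strainer is dropped (falls free from more than about 35 mm) (linear speed of strainer above 0.8 m/s and contact force between hook_tool and strainer below 0.02 N).
It also fails if it takes over 69 s, if anything falls off the work surface, if the arm or the gripper's body presses on something with over 40 N, if the wrist force passes 120 N, or if a joint passes its speed limit or range.

ROBOT

A 6-joint arm with a two-finger parallel gripper is mounted at the origin on the work surface. World frame = base frame: x ahead of the robot, y to its left, z up, the work surface at z = 0. Lengths are in m, angles in degrees, forces in N, time in s.
With the tool pointing down it reaches from about 0.25 to 0.725 m from the base axis. Payload 9.7 kg.
Tool frame: the origin (TCP) lies on the centre line of the jaws, within the pads' length; the fingertips stand 17 mm ahead of it and the grasp point (between the pads) lies 2 mm behind it; z points along the fingers, y is the direction in which the jaws open and shut (so a half turn about z gives the same grasp; the last joint's range is limited). The gripper opens to 85 mm and grips with 20 to 120 N. Pads are 22 mm wide; open, the fingers measure 114 mm over their backs; the gripper's body (76 mm by 85 mm) begins 54 mm behind the grasp point. The pads swing forward as they close: fully open they stand 13 mm farther back than shut.
Start: joints at [74.427, 4.979, 10.078, 95.1, 0, 90], TCP at [0.148, 0.53, 0.248] pointing down, gripper open.
Joint ranges: [-179.16, 179.16], [-48.56, 103.87], [-65.8, 70.77], [-126.05, 130.52], [-82.76, 87.17], [-180, 180]. Speed limits (degrees/s): [127.2, 127.2, 147.25, 180, 180, 180].

INTERFACE

Orientations are given as a 3x3 rotation matrix whose columns are the frame's x, y, z axes.
In Python, from rig import sensors, get_image, camera_params, job_done gives the robot as it stands. The module is installed in compiled form; this text tells all that it offers.
- The arm moves only by the tool send_rows, never from a script. Its argument "increments" is a list of rows, each a list of 4 numbers: the shift along the tool's x, y, z in cm, then the turn about the tool's z in degrees. In form: [[tx, ty, tz, roll], ...]. A call has 1 to 20 rows; each row is the pose to reach, as a shift and turn from the pose commanded when the call began, along the tool's axes at that moment; what a row does not reach only later rows make up. A row lasts 1/10 s, in which the tool goes at most 50 mm and 8.59 degrees, less where a joint would pass 70% of its speed; a pose out of reach is approached as far as the arm can. A call with a gripper value outside its range is refused whole. "grip" is the opening in per cent of the stroke, from 0 (shut) to 100 (fully open), set as the call begins (left out, the last holds). The fingers move at their own pace and stop on an object; "newtons" is the grip in N (left out, the last holds). Time passes only in rows, so rows that repeat a pose let the fingers close. It gives the time, the measured TCP pose, the force and the opening at its end, in the units of the state.
- sensors.state(): the state, without advancing time (a new reading comes with each control period).
- get_image(name): name is "scene" or "top" or "wrist"; returns the picture (480x640x3 uint8, blue, green, red); there is no depth.
- camera_params(name): a dict with "intrinsics" (3x3 intrinsics, pixels), "extrinsics" (4x4, takes a point from camera to world coordinates); the wrist camera has in their place "tool_from_camera" (4x4, takes a point from camera to tool coordinates, whose origin is the TCP and whose axes are the flange's). Camera axes: x right, y down, z forward; pixel columns grow to the right and rows downward; lengths in m; the calibration is good to about 2 mm. A picture is of the moment at which its call begins: read the wrist's pose just before it. camera_params takes no time and is no camera call.
- job_done(): hands the job in, once; it reports no verdict.
The state is a dict: "time": time; "q": joint angles; "dq": joint speeds; "effort": joint torques, N m; "position": TCP position; "tool_rot": TCP orientation; "force": force on the tool from outside, world axes, zero at the start; "ft_torque": the same for the moment, N m; "opening": finger opening in m.
Only numpy, scipy, OpenCV 4.12 (cv2) and the standard library are available. Lean on these libraries where they do the work, as an engineer would, in place of code of your own. Each camera call takes 0.05 s, during which the arm holds its last target.

## Working session

There is one attempt and no reset: what is moved stays moved. The work goes in short steps, Python scripts to look and compute and a tool call to move; the robot and the scene stay as the last step left them, time stands still between calls to the robot, and variables do not carry over. Pictures are saved under pics/ and viewed, and the job is handed in when it is done.

Besides the shell and the picture viewer there is one more tool, called after "Emit:" in YAML: its name, and indented under it one key for each argument. send_rows: Moves the arm, as the interface text tells. Its arguments: {"type":"object","properties":{"increments":{"type":"array","items":{"type":"array","items":{"type":"number"}}},"grip":{"type":"number"},"newtons":{"type":"number"}},"required":["increments"]}

```bash
mkdir -p pics; python3 - <<'E'
from rig import sensors,get_image,camera_params
import cv2,numpy as np
np.set_printoptions(precision=4,suppress=True)
s=sensors.state();print(s['time'],s['position'],s['tool_rot'],s['opening'],s['force'])
for n in("scene","top","wrist"):
    cv2.imwrite(f"pics/{n}0.png",get_image(n));p=camera_params(n);print(n,p)
E
```

```text
0.0 [0.1476 0.5296 0.2476] [[-0.9633  0.2684 -0.0003]
 [ 0.2684  0.9633 -0.0013]
 [-0.     -0.0013 -1.    ]] 0.08527628903993545 [-0.3327 -0.3002  0.766 ]
scene {'intrinsics': array([[592.5558,   0.    , 314.6198],
       [  0.    , 592.5558, 244.1273],
       [  0.    ,   0.    ,   1.    ]]), 'extrinsics': array([[ 0.6183,  0.5436, -0.5676,  1.2539],
       [ 0.7859, -0.4197,  0.4541, -0.6406],
       [ 0.0087, -0.7268, -0.6867,  1.0789],
       [ 0.    ,  0.    ,  0.    ,  1.    ]])}
top {'intrinsics': array([[549.3749,   0.    , 315.7062],
       [  0.    , 549.3749, 229.9086],
       [  0.    ,   0.    ,   1.    ]]), 'extrinsics': array([[ 0.0006, -0.9952,  0.0981,  0.3261],
       [-1.    , -0.0007, -0.0006,  0.037 ],
       [ 0.0007, -0.0981, -0.9952,  1.2821],
       [ 0.    ,  0.    ,  0.    ,  1.    ]])}
wrist {'intrinsics': array([[375.5813,   0.    , 316.655 ],
       [  0.    , 375.5813, 238.2535],
       [  0.    ,   0.    ,   1.    ]]), 'tool_from_camera': array([[ 0.0002, -0.9446, -0.3282,  0.085 ],
       [ 1.    ,  0.0001,  0.0003, -0.0011],
       [-0.0003, -0.3282,  0.9446, -0.1251],
       [ 0.    ,  0.    ,  0.    ,  1.    ]])}
```

View pics/scene0.png

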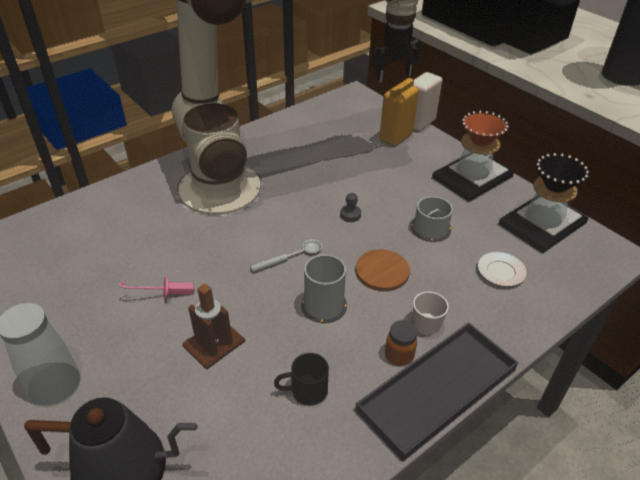

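View pics/top0.png

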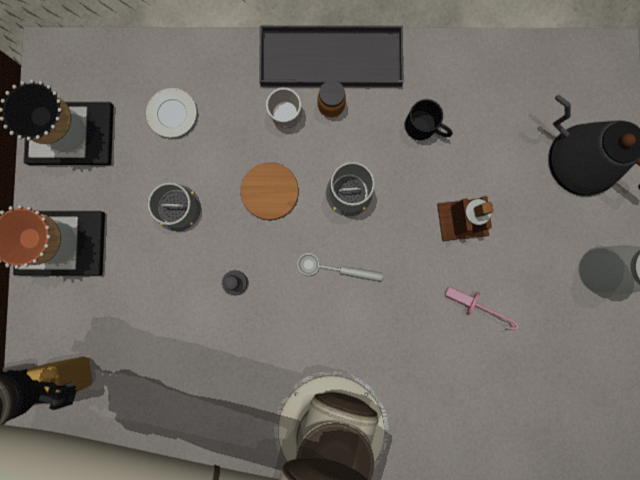

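View pics/wrist0.png

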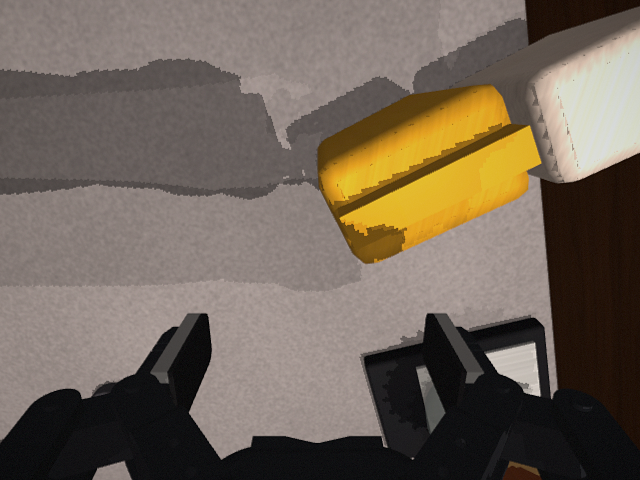

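Candidates, in top-view pixels:
- **Hook tool:** the one in the dark rack at (480,210), or the pink look-alike lying at (480,305). I choose the rack one.
- **Strainer:** the one in the canister at (351,187), which is taller in the scene view (325,287), or its twin at (173,206), which is shorter. I choose (351,187).
- **Coaster:** the wooden disc at (269,191), or the white saucer at (171,113). I choose the wooden disc.

Next I'll take close crops to check.

```bash
python3 - <<'E'
import cv2,numpy as np
t=cv2.imread("pics/top0.png");s=cv2.imread("pics/scene0.png")
def c(im,x,y,w,h,k):return cv2.resize(im[y:y+h,x:x+w],(w*k,h*k),interpolation=cv2.INTER_CUBIC)
a=c(t,430,185,70,60,5);b=c(t,315,155,70,60,5);d=c(s,170,270,70,100,3);e=c(s,290,240,70,100,3)
g=np.zeros((600,700,3),np.uint8);g[:300,:350]=a;g[:300,350:]=b;g[300:,:210]=d;g[300:,350:560]=e
g=cv2.convertScaleAbs(g,alpha=1.6)
cv2.imwrite("pics/crop1.png",g)
E
```

```text
(no output)
```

View pics/crop1.png

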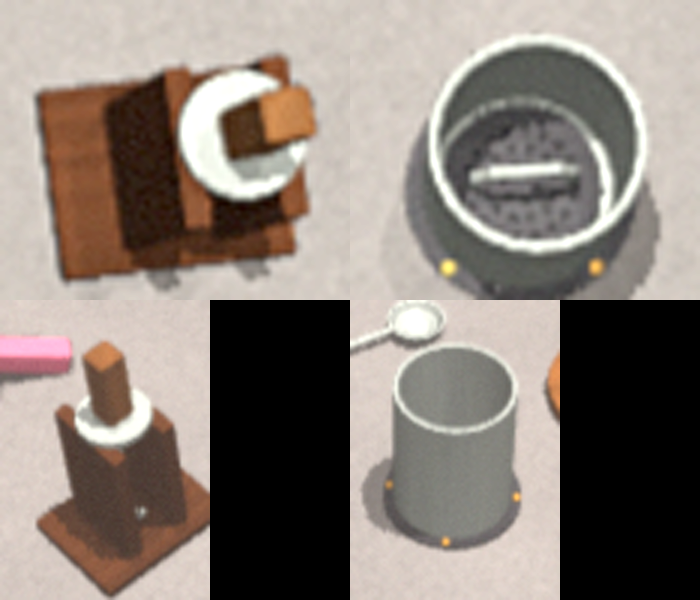

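```bash
cat > h.py <<'E'
import numpy as np,cv2
from rig import sensors,get_image,camera_params
np.set_printoptions(precision=4,suppress=True)
def ray(n,uv,T=None,):
    p=camera_params(n);K=p['intrinsics'];E=p['extrinsics'] if T is None else T
    d=E[:3,:3]@np.linalg.solve(K,[uv[0],uv[1],1.]);return E[:3,3],d
def onz(n,uv,z,T=None):
    o,d=ray(n,uv,T);return o+d*(z-o[2])/d[2]
def wristT(s=None):
    s=s or sensors.state();T=np.eye(4);T[:3,:3]=s['tool_rot'];T[:3,3]=s['position'];return T@camera_params('wrist')['tool_from_camera']
def proj(n,P,T=None):
    p=camera_params(n);K=p['intrinsics'];E=p['extrinsics'] if T is None else T
    c=np.linalg.inv(E)@np.r_[P,1];u=K@c[:3];return u[:2]/u[2]
def snap(name):
    s=sensors.state();im=get_image('wrist');cv2.imwrite(f'pics/{name}.png',im);np.save(f'pics/{name}.npy',wristT(s));print(s['position'],s['tool_rot']);return im
E
python3 - <<'E'
from h import *
t=cv2.imread("pics/top0.png")
hsv=cv2.cvtColor(t,cv2.COLOR_BGR2HSV)
m=cv2.inRange(hsv,(5,90,60),(20,255,255))
cs,_=cv2.findContours(m,cv2.RETR_EXTERNAL,cv2.CHAIN_APPROX_NONE)
for c in cs:
    x,y,w,h=cv2.boundingRect(c)
    if 220<x<300 and w>30:
        e=cv2.fitEllipse(c);print('coaster',e,onz('top',e[0],.015),onz('top',(e[0][0]+e[1][0]/2,e[0][1]),.015)-onz('top',e[0],.015))
# canister rim centre approx
print('can rim',onz('top',(315+(535-350)/5,155+145/5),.125), 'bar',onz('top',(315+(472-350)/5,155+177/5),.0585),onz('top',(315+(576-350)/5,155+172/5),.0585))
print('collar',onz('top',(430+240/5,185+135/5),.126))
print('handle top',onz('top',(430+285/5,185+112/5),.188))
print('base corners',[onz('top',(430+a/5,185+b/5),.012)[:2] for a,b in((40,92),(65,278))])
print('collar tip scene',onz('scene',(170+113/3,270+(418-300)/3),.126))
E
```

```text
coaster ((269.2518310546875, 190.7291717529297), (56.19894027709961, 56.93818664550781), 86.38500213623047) [0.5428 0.1447 0.015 ] [ 0.     -0.0656  0.    ]
can rim [ 0.5387 -0.0411  0.125 ] bar [ 0.5363 -0.0171  0.0585] [ 0.5386 -0.064   0.0585]
collar [ 0.4785 -0.308   0.126 ]
handle top [ 0.4797 -0.3078  0.188 ]
base corners [array([ 0.5137, -0.2492]), array([ 0.4266, -0.2589])]
collar tip scene [ 0.4857 -0.3106  0.126 ]
```

The crops confirm the choice: a brown handle and white collar in the dark rack with the hook pointing toward +x, and a strainer loop running along y in the tall canister. I'll move above the canister for a close look.

Emit:
send_rows:
  increments:
    - [-1, -1, -1, -1]
    - [-3, -2.5, -2, -2]
    - [-6, -5, -3, -4]
    - [-9.5, -8, -4, -6]
    - [-13, -11, -5, -8]
    - [-17, -14.3, -5, -10]
    - [-21, -17.6, -5, -12]
    - [-25, -21, -5, -14]
    - [-29, -24.4, -5, -16]
    - [-33, -27.7, -5, -18]
    - [-37, -31, -5, -20]
    - [-41, -34.5, -5, -20]
    - [-45, -37.8, -5, -20]
    - [-48.5, -40.8, -5, -20]
    - [-51, -43, -5, -20]
    - [-52.5, -44.2, -5, -20]
    - [-52.9, -44.5, -5, -20]
    - [-52.9, -44.5, -5, -20]
    - [-52.9, -44.5, -5, -20]
    - [-52.9, -44.5, -5, -20]

```text
time: 2.15
position: [0.5373, -0.0398, 0.2987]
tool_rot: [[-0.997, -0.079, 0.0], [-0.079, 0.997, 0.0], [-0.0, 0.0, -1.0]]
force: [0.1, 0.6, -1.0]
opening: 0.0851
```

```bash
python3 -c "
from h import *
snap('can')
print(sensors.state()['time'],sensors.state()['dq'])"
```

```text
[ 0.5373 -0.0398  0.2987] [[-0.9969 -0.0786  0.0005]
 [-0.0786  0.9969  0.0001]
 [-0.0005  0.0001 -1.    ]]
2.2 [-0.0997  0.0528  0.0756 -0.115  -0.0269 -0.0256]
```

View pics/can.png

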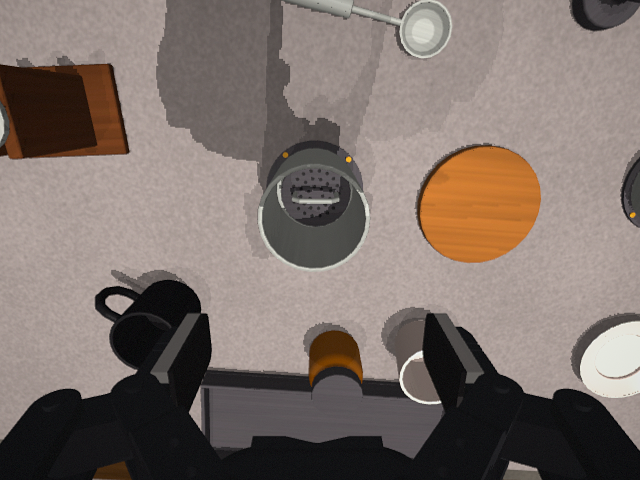

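The wrist view shows the canister rim centred near (315,215), the bar at about (292–340,201), the coaster at (479,204) and the rack's edge at the left.

```bash
python3 - <<'E'
from h import *
im=cv2.imread('pics/can.png');T=np.load('pics/can.npy')
hsv=cv2.cvtColor(im,cv2.COLOR_BGR2HSV)
m=cv2.inRange(hsv,(5,120,100),(20,255,255));m[:,:400]=0;m[300:]=0;m[:,560:]=0
c=max(cv2.findContours(m,0,1)[0],key=cv2.contourArea)
P=np.array([onz('wrist',p[0],.015,T)[:2] for p in c]);(x,y),r=cv2.minEnclosingCircle((P*1000).astype(np.float32));print('coaster',x,y,r)
k=im[130:290,240:390];cv2.imwrite('pics/can_c.png',cv2.convertScaleAbs(cv2.resize(k,None,fx=5,fy=3.7*5/3.7*0.75,interpolation=cv2.INTER_CUBIC),alpha=1.3))
g=cv2.cvtColor(k,cv2.COLOR_BGR2GRAY)
b=(g[55:85,45:110]>140).astype(np.uint8);n,l,st,ce=cv2.connectedComponentsWithStats(b)
for i in range(1,n):
    if st[i,4]>30:
        print(st[i],ce[i]+[285,185])
        ys,xs=np.where(l==i);pts=np.array([onz('wrist',(X+285,Y+185),.0605,T)[:2] for X,Y in zip(xs,ys)])
        vx,vy,x0,y0=cv2.fitLine(pts.astype(np.float32),cv2.DIST_L2,0,.01,.01).ravel();print('bar',x0,y0,pts.min(0),pts.max(0),np.degrees(np.arctan2(vy,vx)))
E
```

```text
coaster 542.8551025390625 142.69189453125 67.17072296142578
[  7  13  47   6 159] [316.8931 201.1132]
bar 0.5394075 -0.040229186 [ 0.5346 -0.0649] [ 0.5421 -0.0194] -85.86957
```

View pics/can_c.png

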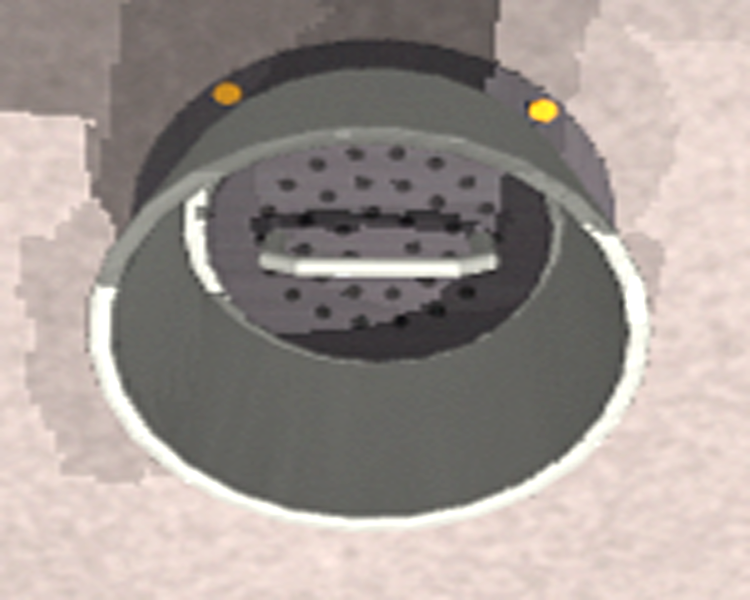

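Emit:
send_rows:
  increments:
    - [0.4, -1, 0.2, -1]
    - [1, -3.5, 0.5, -2]
    - [2, -7, 1, -2]
    - [3, -10.5, 1.5, -2]
    - [4, -14, 2, -2]
    - [5.2, -17.5, 2.4, -2]
    - [6.3, -21, 2.8, -2]
    - [7.2, -24, 3, -2]
    - [7.6, -25.7, 3, -2]
    - [7.8, -26.4, 3, -2]
    - [7.8, -26.4, 3, -2]
    - [7.8, -26.4, 3, -2]
    - [7.8, -26.4, 3, -2]

```text
time: 3.5
position: [0.4808, -0.309, 0.2686]
tool_rot: [[-0.994, -0.113, 0.0], [-0.113, 0.994, -0.0], [-0.0, -0.0, -1.0]]
force: [-0.4, 0.8, -0.7]
opening: 0.0853
```

```bash
python3 -c "
from h import *
snap('rack')"
```

```text
[ 0.4808 -0.309   0.2686] [[-0.9936 -0.1133  0.0003]
 [-0.1133  0.9936 -0.    ]
 [-0.0003 -0.     -1.    ]]
```

View pics/rack.png

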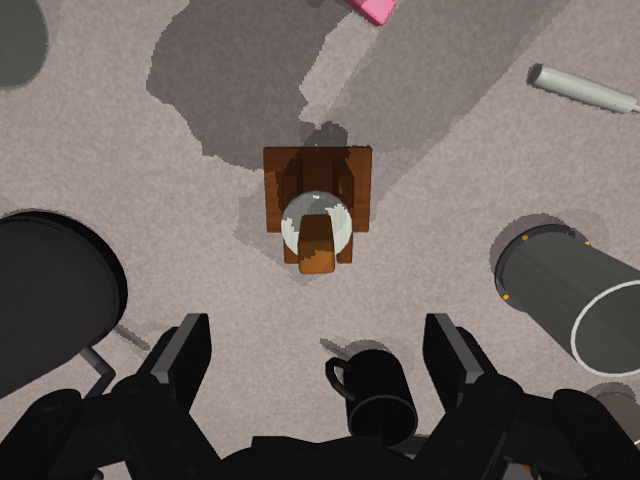

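```bash
python3 - <<'E'
from h import *
im=cv2.imread('pics/rack.png');T=np.load('pics/rack.npy')
k=im[140:290,240:400];cv2.imwrite('pics/rack_c.png',cv2.convertScaleAbs(cv2.resize(k,None,fx=4,fy=4,interpolation=cv2.INTER_CUBIC),alpha=1.4))
E
```

```text
(no output)
```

View pics/rack_c.png

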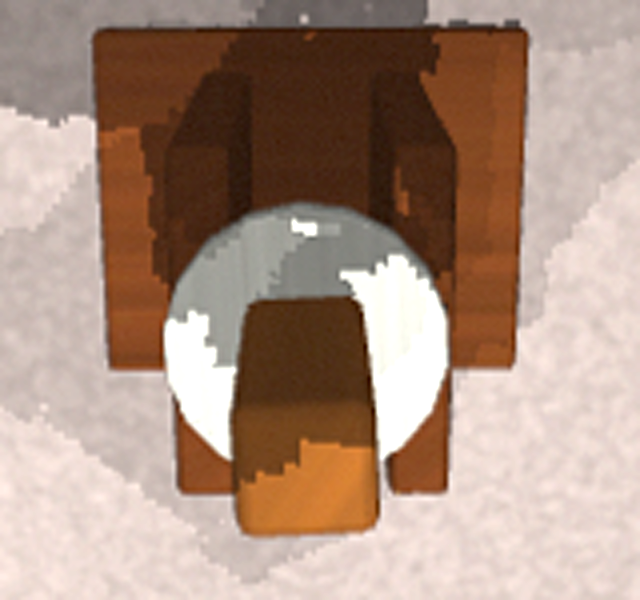

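```bash
python3 - <<'E'
from h import *
T=np.load('pics/rack.npy')
f=lambda u,v,z:onz('wrist',(240+(u-1.5)/4,140+(v-1.5)/4),z,T)[:2]
h=np.array([f(234,404,.188),f(376,404,.188),f(380,533,.188),f(238,533,.188)]);print('handle',h,h.mean(0))
print('collar lr',f(165,345,.126),f(448,345,.126),'top',f(307,203,.126))
b=np.array([f(165,147,.12),f(456,147,.12),f(449,492,.12),f(179,492,.12)]);print('boards',b,b.mean(0))
d=b[3]-b[0];e=b[2]-b[1];print(np.degrees(np.arctan2(d[1],d[0])),np.degrees(np.arctan2(e[1],e[0])))
d=h[3]-h[0];e=h[2]-h[1];g=h[0]-h[1];print(np.degrees(np.arctan2(d[1],d[0])),np.degrees(np.arctan2(e[1],e[0])),np.degrees(np.arctan2(g[1],g[0])))
E
```

```text
handle [[ 0.4698 -0.3219]
 [ 0.4674 -0.3014]
 [ 0.4877 -0.2982]
 [ 0.4901 -0.3193]] [ 0.4787 -0.3102]
collar lr [ 0.4818 -0.3366] [ 0.4758 -0.2841] top [ 0.4521 -0.3133]
boards [[ 0.4461 -0.3401]
 [ 0.44   -0.2873]
 [ 0.5077 -0.2788]
 [ 0.5137 -0.3317]] [ 0.4769 -0.3095]
7.050917976499189 7.215032189505375
7.268069226651924 9.046040127790738 -83.47755731103773
```

Emit:
send_rows:
  increments:
    - [0.1, -0.05, 0.5, 0]
    - [0.2, -0.1, 2, 0]
    - [0.2, -0.1, 4, 0]
    - [0.2, -0.1, 6, 0]
    - [0.2, -0.1, 8, 0]
    - [0.2, -0.1, 9.5, 0]
    - [0.2, -0.1, 10.6, 0]
    - [0.2, -0.1, 11.1, 0]
    - [0.2, -0.1, 11.1, 0]
    - [0.2, -0.1, 11.1, 0]

```text
time: 4.55
position: [0.4787, -0.3114, 0.158]
tool_rot: [[-0.994, -0.112, 0.001], [-0.112, 0.994, -0.0], [-0.001, -0.001, -1.0]]
force: [0.2, -0.6, -0.1]
opening: 0.0855
```

Emit:
send_rows:
  increments:
    - [0, 0, 0, 0]
    - [0, 0, 0, 0]
    - [0, 0, 0, 0]
    - [0, 0, 0, 0]
    - [0, 0, 0, 0]
    - [0, 0, 0, 0]
    - [0, 0, 0, 0]
    - [0, 0, 0, 0]
    - [0, 0, 0, 0]
    - [0, 0, 0, 0]
  grip: 0
  newtons: 60

```text
time: 5.55
position: [0.4786, -0.3114, 0.1575]
tool_rot: [[-0.994, -0.112, 0.0], [-0.112, 0.994, -0.0], [-0.0, -0.0, -1.0]]
force: [0.2, 1.2, 4.6]
opening: 0.0215
```

```bash
python3 -c "
from h import *
snap('grasp')
print(sensors.state()['force'],sensors.state()['opening'])"
```

```text
[ 0.4786 -0.3114  0.1575] [[-0.9937 -0.112   0.0004]
 [-0.112   0.9937 -0.0003]
 [-0.0004 -0.0003 -1.    ]]
[-0.0049 -0.0471  4.8162] 0.021314148036567292
```

View pics/grasp.png

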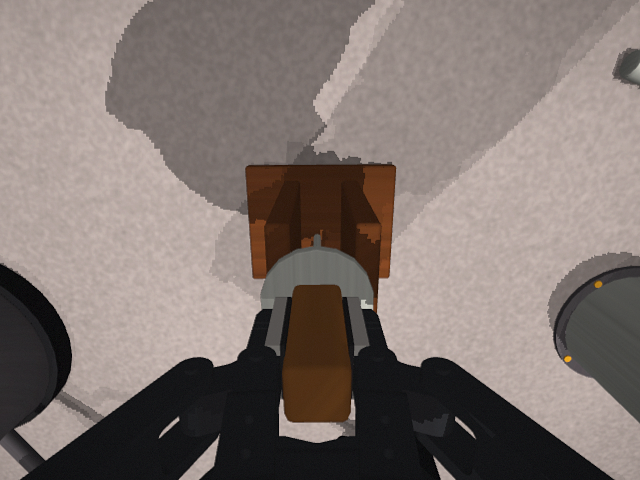

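Grasp looks firm: opening 21.3 mm, with the handle at (318,350) between the pads. I'll lift it.

Emit:
send_rows:
  increments:
    - [0, 0, -0.3, 0]
    - [0, 0, -1, 0]
    - [0, 0, -2.5, 0]
    - [0, 0, -4.5, 0]
    - [0, 0, -6.5, 0]
    - [0, 0, -8.5, 0]
    - [0, 0, -10.5, 0]
    - [0, 0, -12.5, 0]
    - [0, 0, -13.7, 0]
    - [0, 0, -14, 0]
    - [0, 0, -14, 0]
    - [0, 0, -14, 0]

```text
time: 6.8
position: [0.4784, -0.3113, 0.2967]
tool_rot: [[-0.994, -0.112, -0.001], [-0.112, 0.994, 0.0], [0.001, 0.001, -1.0]]
force: [0.0, 0.4, -1.7]
opening: 0.0213
```

```bash
python3 -c "
from h import *
s=sensors.state();print(s['position'],s['force'],s['opening'])
im=get_image('scene');cv2.imwrite('pics/lift_s.png',im)
R=s['tool_rot'];p=s['position']
hx=-R[:,0]
for z in(-.0375,-.0375-.089):
  print(proj('scene',p+[0,0,z]))
print('tip',proj('scene',p+[0,0,-.0375-.090]+.016*hx))
c=im[180:340,130:330];cv2.imwrite('pics/lift_c.png',cv2.resize(c,None,fx=4,fy=3.75,interpolation=cv2.INTER_CUBIC))
"
```

```text
[ 0.4784 -0.3113  0.2967] [ 0.0087  0.388  -1.7083] 0.021324668706914813
[197.5085 262.6005]
[203.0298 293.2518]
tip [207.851  297.7959]
```

View pics/lift_c.png

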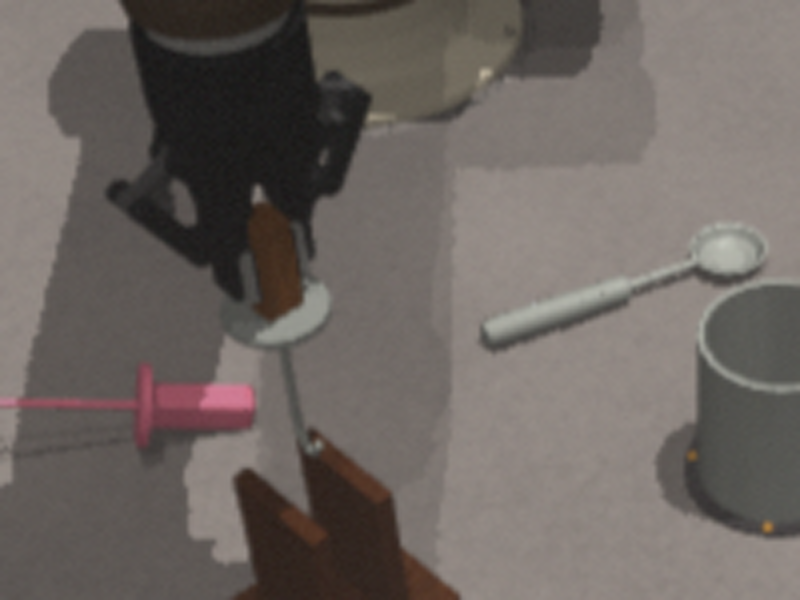

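Emit:
send_rows:
  increments:
    - [-0.1, 0.5, 0, 0.3]
    - [-0.4, 1.8, 0, 1]
    - [-1, 4.2, 0, 2]
    - [-1.7, 7.2, 0, 2.3]
    - [-2.4, 10.2, 0, 2.3]
    - [-3.1, 13.2, 0, 2.3]
    - [-3.8, 16.2, 0, 2.3]
    - [-4.5, 19.2, 0, 2.3]
    - [-5.2, 22.2, 0, 2.3]
    - [-5.8, 24.6, 0, 2.3]
    - [-6.1, 26, 0, 2.3]
    - [-6.2, 26.3, 0, 2.3]
    - [-6.2, 26.3, 0, 2.3]
    - [-6.2, 26.3, 0, 2.3]
    - [-6.2, 26.3, 0, 2.3]

```text
time: 8.35
position: [0.5106, -0.0439, 0.2973]
tool_rot: [[-0.997, -0.071, -0.0], [-0.071, 0.997, -0.0], [0.0, -0.0, -1.0]]
force: [-0.0, -1.1, -0.9]
opening: 0.0214
```

```bash
python3 -c "
from h import *
im=snap('pre')
s=get_image('scene')[180:340,250:410];t=get_image('top')[130:240,290:410]
k=np.zeros((600,800,3),np.uint8)
k[:300,:400]=cv2.resize(im[200:440,160:480],(400,300));k[:400,400:]=cv2.resize(s,(400,400),interpolation=2);k[300:,:]=k[300:,:]
k[300:,:327]=cv2.resize(t,(327,300),interpolation=2)
cv2.imwrite('pics/pre_c.png',k)"
```

```text
[ 0.5106 -0.0439  0.2973] [[-0.9975 -0.0707 -0.0001]
 [-0.0707  0.9975 -0.0002]
 [ 0.0001 -0.0001 -1.    ]]
```

View pics/pre_c.png

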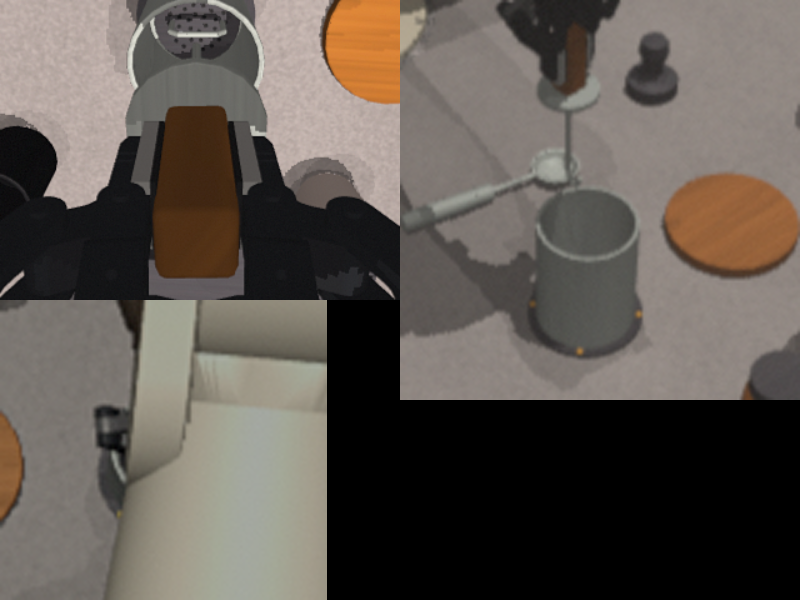

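View pics/pre.png

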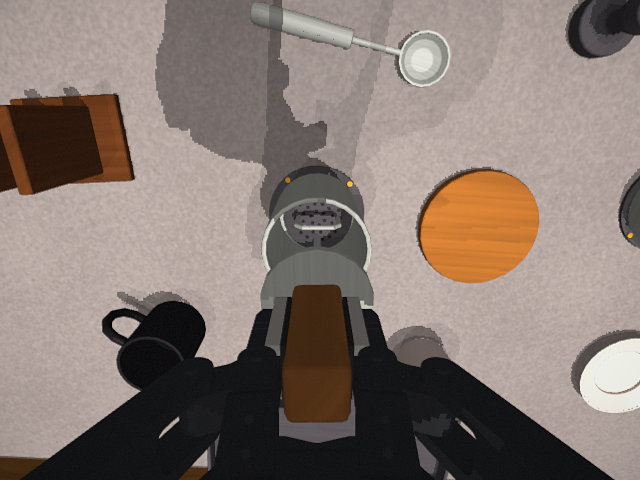

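```bash
python3 - <<'E'
from h import *
T=np.load('pics/pre.npy');im=cv2.imread('pics/pre.png')
for u,v in((296,227),(340,228),(318,228)):print(onz('wrist',(u,v),.0605,T))
k=im[185:265,260:380];cv2.imwrite('pics/pre_k.png',cv2.convertScaleAbs(cv2.resize(k,None,fx=6,fy=6,interpolation=cv2.INTER_CUBIC),alpha=1.3))
p=np.array([.5106,-.0439,.2973-.0375]);hx=np.array([.9975,.0707,0])
for q in(p+[0,0,-.089],p+[0,0,-.1]+.006*hx,p+[0,0,-.0875]+.016*hx,p+[0,0,-.06]):u=proj('wrist',q,T);print('exp',u,(u-[260,185])*6)
E
```

```text
[ 0.5404 -0.0636  0.0605]
[ 0.5383 -0.0192  0.0605]
[ 0.5399 -0.0414  0.0605]
exp [317.9518 235.5108] [347.7106 303.065 ]
exp [317.8929 238.412 ] [347.3574 320.4717]
exp [317.9272 257.2977] [347.5632 433.786 ]
exp [318.0979 250.1974] [348.5873 391.1847]
```

View pics/pre_k.png

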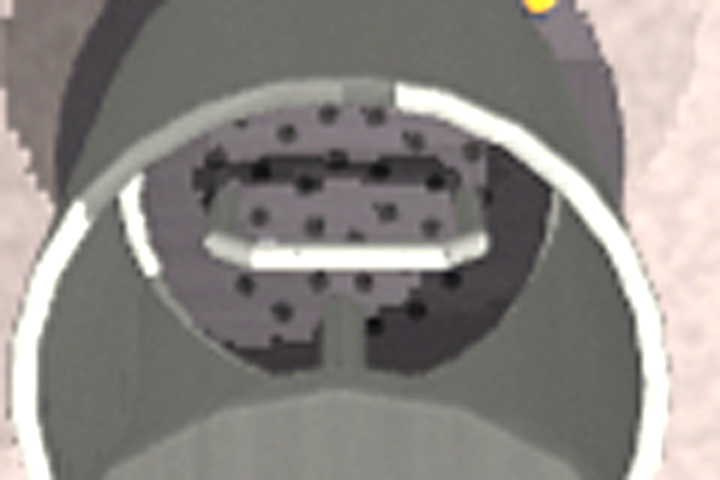

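The rod hangs on the bar's centre line, with the rod tip at (317,236) and the bar at (318,228). Descending beside the loop.

Emit:
send_rows:
  increments:
    - [0, 0, 0.5, 0]
    - [0, 0, 1.5, 0]
    - [0, 0, 3, 0]
    - [0, 0, 4.5, 0]
    - [0, 0, 6, 0]
    - [0, 0, 7.5, 0]
    - [0, 0, 9, 0]
    - [0, 0, 10.3, 0]
    - [0, 0, 11.2, 0]
    - [0, 0, 11.9, 0]
    - [0, 0, 12.2, 0]
    - [0, 0, 12.3, 0]
    - [0, 0, 12.3, 0]
    - [0, 0, 12.3, 0]

```text
time: 9.9
position: [0.5109, -0.0431, 0.1748]
tool_rot: [[-0.997, -0.072, 0.001], [-0.072, 0.997, -0.0], [-0.001, -0.0, -1.0]]
force: [-0.7, -0.1, -1.5]
opening: 0.0214
```

```bash
python3 - <<'E'
from h import *
im=snap('in');print(sensors.state()['force'])
k=im[180:300,220:420];cv2.imwrite('pics/in_k.png',cv2.convertScaleAbs(cv2.resize(k,None,fx=4,fy=4,interpolation=cv2.INTER_CUBIC),alpha=1.3))
E
```

```text
[ 0.5109 -0.0431  0.1748] [[-0.9974 -0.0719  0.0008]
 [-0.0719  0.9974 -0.0001]
 [-0.0008 -0.0001 -1.    ]]
[ 0.2437 -0.3048 -1.0438]
```

View pics/in_k.png

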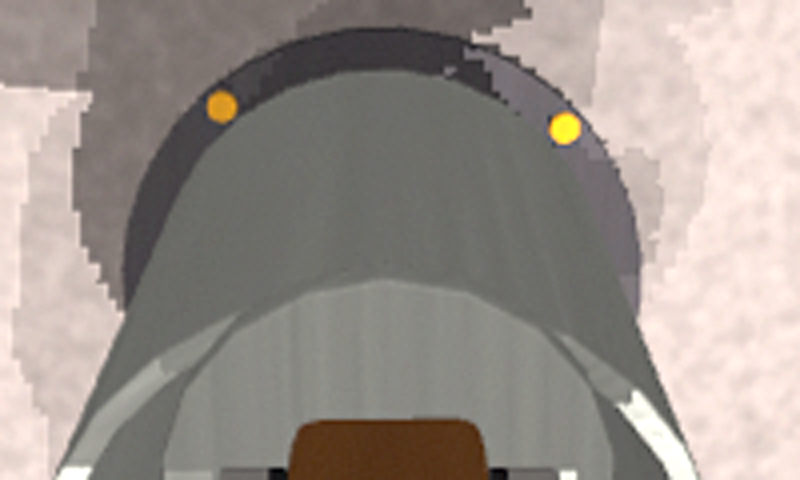

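Emit:
send_rows:
  increments:
    - [-0.1, 0, 0.1, 0]
    - [-0.4, 0, 0.1, 0]
    - [-0.7, 0, 0.1, 0]
    - [-1, 0, 0.1, 0]
    - [-1.3, 0, 0.1, 0]
    - [-1.6, 0, 0.1, 0]
    - [-1.85, 0, 0.1, 0]
    - [-2, 0, 0.1, 0]
    - [-2, 0, 0.1, 0]
    - [-2, 0, 0.1, 0]

```text
time: 10.95
position: [0.5306, -0.0416, 0.1733]
tool_rot: [[-0.997, -0.072, -0.0], [-0.072, 0.997, -0.0], [0.0, -0.0, -1.0]]
force: [-0.7, -0.1, -1.4]
opening: 0.0218
```

Emit:
send_rows:
  increments:
    - [0, 0, -0.1, 0]
    - [0, 0, -0.3, 0]
    - [0, 0, -0.5, 0]
    - [0, 0, -0.7, 0]
    - [0, 0, -0.9, 0]
    - [0, 0, -1.1, 0]
    - [0, 0, -1.3, 0]
    - [0, 0, -1.5, 0]
    - [0, 0, -1.8, 0]
    - [0, 0, -2.1, 0]
    - [0, 0, -2.4, 0]
    - [0, 0, -2.7, 0]
    - [0, 0, -3, 0]
    - [0, 0, -3, 0]
    - [0, 0, -3, 0]

```text
time: 12.45
position: [0.5306, -0.0416, 0.2033]
tool_rot: [[-0.997, -0.072, 0.0], [-0.072, 0.997, 0.0], [-0.0, 0.0, -1.0]]
force: [0.5, 0.1, -3.6]
opening: 0.0217
```

```bash
python3 - <<'E'
from h import *
im=snap('hk');print(sensors.state()['force'])
k=im[150:300,220:420];cv2.imwrite('pics/hk_k.png',cv2.convertScaleAbs(cv2.resize(k,None,fx=4,fy=4,interpolation=cv2.INTER_CUBIC),alpha=1.3))
E
```

```text
[ 0.5306 -0.0416  0.2033] [[-0.9974 -0.072   0.    ]
 [-0.072   0.9974  0.    ]
 [-0.      0.     -1.    ]]
[ 0.1862  0.1549 -3.3201]
```

View pics/hk_k.png

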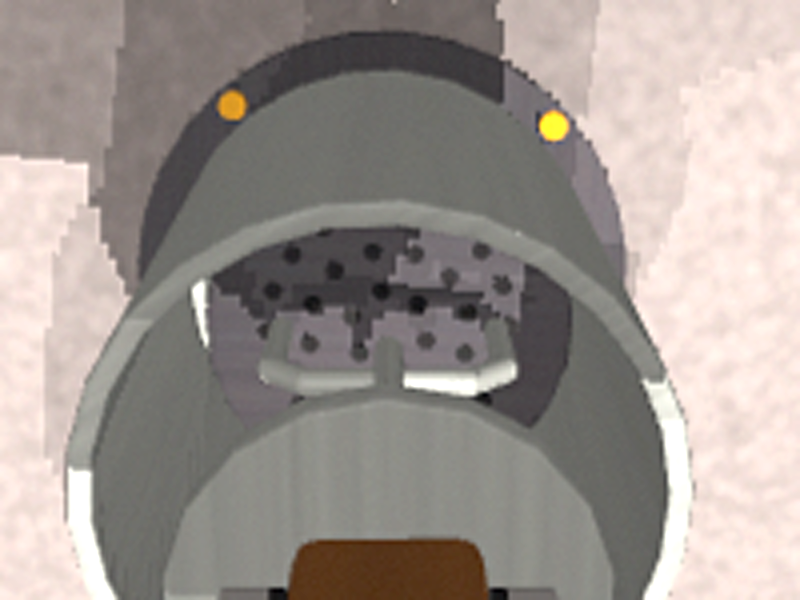

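The loop's bar is hooked by the rod, and the load is up by about 1.7 N. Drawing it out.

Emit:
send_rows:
  increments:
    - [0, 0, -0.2, 0]
    - [0, 0, -0.6, 0]
    - [0, 0, -1.2, 0]
    - [0, 0, -2, 0]
    - [0, 0, -2.9, 0]
    - [0, 0, -3.8, 0]
    - [0, 0, -4.7, 0]
    - [0, 0, -5.6, 0]
    - [0, 0, -6.5, 0]
    - [0, 0, -7.4, 0]
    - [0, 0, -8.3, 0]
    - [0, 0, -9.2, 0]
    - [0, 0, -10.1, 0]
    - [0, 0, -11, 0]
    - [0, 0, -11.9, 0]
    - [0, 0, -12.7, 0]
    - [0, 0, -13.4, 0]
    - [0, 0, -13.9, 0]
    - [0, 0, -14.2, 0]
    - [0, 0, -14.3, 0]

```text
time: 14.5
position: [0.5307, -0.0416, 0.3465]
tool_rot: [[-0.997, -0.072, 0.0], [-0.072, 0.997, -0.0], [-0.0, -0.0, -1.0]]
force: [-0.4, -0.4, -2.9]
opening: 0.0215
```

Emit:
send_rows:
  increments:
    - [0, 0, 0, 0]
    - [0, 0, 0, 0]
    - [0, 0, 0, 0]
    - [0, 0, 0, 0]

```text
time: 14.9
position: [0.5306, -0.0416, 0.3461]
tool_rot: [[-0.997, -0.072, -0.0], [-0.072, 0.997, 0.0], [0.0, 0.0, -1.0]]
force: [-0.6, -0.4, -2.5]
opening: 0.0215
```

```bash
python3 - <<'E'
from h import *
im=snap('up');print(sensors.state()['force']);s=get_image('scene')
k=np.zeros((400,800,3),np.uint8)
k[:,:400]=cv2.resize(im[160:320,240:400],(400,400),interpolation=2);k[:,400:]=cv2.resize(s[160:320,250:410],(400,400),interpolation=2)
cv2.imwrite('pics/up_k.png',cv2.convertScaleAbs(k,alpha=1.3))
E
```

```text
[ 0.5306 -0.0416  0.3461] [[-0.9974 -0.072  -0.0003]
 [-0.072   0.9974  0.    ]
 [ 0.0003  0.     -1.    ]]
[-0.7845  0.1903 -3.3729]
```

View pics/up_k.png

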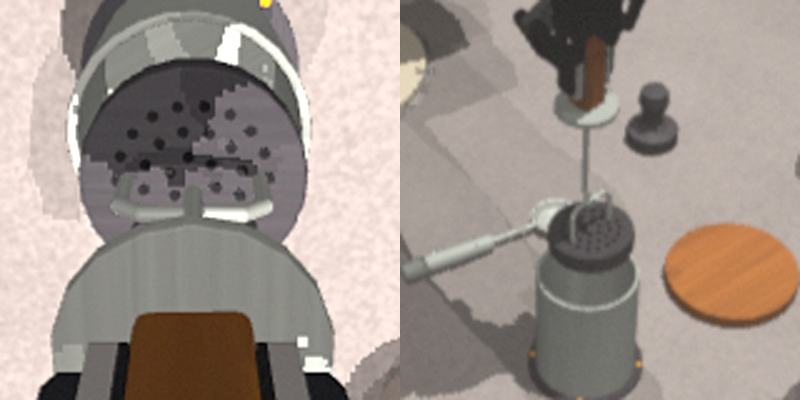

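It's clear of the canister and hanging level. Carrying it smoothly to the coaster.

Emit:
send_rows:
  increments:
    - [-0.01, 0.1, 0, 0]
    - [-0.04, 0.4, 0, 0]
    - [-0.08, 0.9, 0, 0]
    - [-0.15, 1.6, 0, 0]
    - [-0.25, 2.6, 0, 0]
    - [-0.35, 3.8, 0, 0]
    - [-0.5, 5.1, 0, 0]
    - [-0.6, 6.5, 0, 0]
    - [-0.75, 7.9, 0, 0]
    - [-0.9, 9.3, 0, 0]
    - [-1, 10.7, 0, 0]
    - [-1.15, 12.1, 0, 0]
    - [-1.25, 13.4, 0, 0]
    - [-1.4, 14.7, 0, 0]
    - [-1.5, 15.8, 0, 0]
    - [-1.6, 16.8, 0, 0]
    - [-1.65, 17.5, 0, 0]
    - [-1.7, 18, 0, 0]
    - [-1.7, 18.3, 0, 0]
    - [-1.7, 18.4, 0, 0]

```text
time: 17.0
position: [0.5343, 0.1432, 0.3463]
tool_rot: [[-0.997, -0.072, -0.0], [-0.072, 0.997, -0.0], [0.0, -0.0, -1.0]]
force: [-0.5, 0.2, -3.7]
opening: 0.0213
```

Emit:
send_rows:
  increments:
    - [0, 0, 0.1, 0]
    - [0, 0, 0.4, 0]
    - [0, 0, 1, 0]
    - [0, 0, 1.8, 0]
    - [0, 0, 2.6, 0]
    - [0, 0, 3.4, 0]
    - [0, 0, 4.2, 0]
    - [0, 0, 5, 0]
    - [0, 0, 5.8, 0]
    - [0, 0, 6.6, 0]
    - [0, 0, 7.4, 0]
    - [0, 0, 8.2, 0]
    - [0, 0, 9, 0]
    - [0, 0, 9.8, 0]
    - [0, 0, 10.5, 0]
    - [0, 0, 11.1, 0]
    - [0, 0, 11.5, 0]
    - [0, 0, 11.7, 0]
    - [0, 0, 11.8, 0]
    - [0, 0, 11.8, 0]

```text
time: 19.0
position: [0.5344, 0.1432, 0.2284]
tool_rot: [[-0.997, -0.072, 0.0], [-0.072, 0.997, 0.0], [-0.0, 0.0, -1.0]]
force: [-0.4, -0.6, -1.8]
opening: 0.0212
```

```bash
python3 - <<'E'
from h import *
im=snap('low');print(sensors.state()['force']);s=get_image('scene')
k=np.zeros((400,800,3),np.uint8)
k[:,:400]=cv2.resize(im[140:340,220:420],(400,400),interpolation=2);k[:,400:]=cv2.resize(s[180:320,310:450],(400,400),interpolation=2)
cv2.imwrite('pics/low_k.png',cv2.convertScaleAbs(k,alpha=1.3))
E
```

```text
[0.5344 0.1432 0.2284] [[-0.9974 -0.072   0.0002]
 [-0.072   0.9974  0.0001]
 [-0.0002  0.     -1.    ]]
[-0.4204  0.5692 -2.6749]
```

View pics/low_k.png

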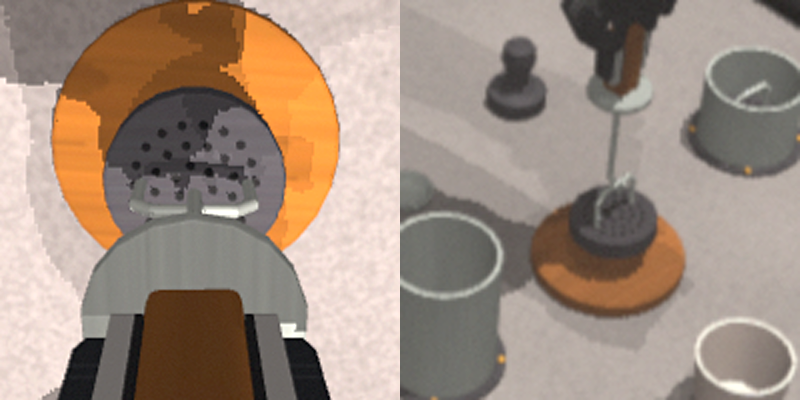

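Emit:
send_rows:
  increments:
    - [0, 0, 0.3, 0]
    - [0, 0, 0.8, 0]
    - [0, 0, 1.3, 0]
    - [0, 0, 1.7, 0]
    - [0, 0, 2, 0]
    - [0, 0, 2.2, 0]
    - [0, 0, 2.4, 0]
    - [0, 0, 2.55, 0]
    - [0, 0, 2.7, 0]
    - [0, 0, 2.85, 0]
    - [0, 0, 3, 0]
    - [0, 0, 3.15, 0]
    - [0, 0, 3.3, 0]
    - [0, 0, 3.5, 0]
    - [0, 0, 3.7, 0]
    - [0, 0, 3.9, 0]
    - [0, 0, 4.1, 0]
    - [0, 0, 4.3, 0]
    - [0, 0, 4.5, 0]
    - [0, 0, 4.6, 0]

```text
time: 21.1
position: [0.5343, 0.1432, 0.182]
tool_rot: [[-0.997, -0.072, -0.0], [-0.072, 0.997, -0.0], [0.0, -0.0, -1.0]]
force: [-0.4, 0.5, -1.0]
opening: 0.0216
```

Emit:
send_rows:
  increments:
    - [0, 0, 0, 0]
    - [0, 0, 0, 0]
    - [0, 0, 0, 0]

```text
time: 21.4
position: [0.5344, 0.1432, 0.1824]
tool_rot: [[-0.997, -0.072, 0.0], [-0.072, 0.997, 0.0], [-0.0, 0.0, -1.0]]
force: [-0.1, 0.5, -1.8]
opening: 0.0217
```

```bash
python3 - <<'E'
from h import *
im=snap('set');print(sensors.state()['force']);s=get_image('scene')
k=np.zeros((400,800,3),np.uint8)
k[:,:400]=cv2.resize(im[140:340,220:420],(400,400),interpolation=2);k[:,400:]=cv2.resize(s[190:310,320:440],(400,400),interpolation=2)
cv2.imwrite('pics/set_k.png',cv2.convertScaleAbs(k,alpha=1.3))
E
```

```text
[0.5344 0.1432 0.1824] [[-0.9974 -0.0719  0.0002]
 [-0.0719  0.9974  0.    ]
 [-0.0002  0.     -1.    ]]
[-0.5222  0.029  -1.1886]
```

View pics/set_k.png

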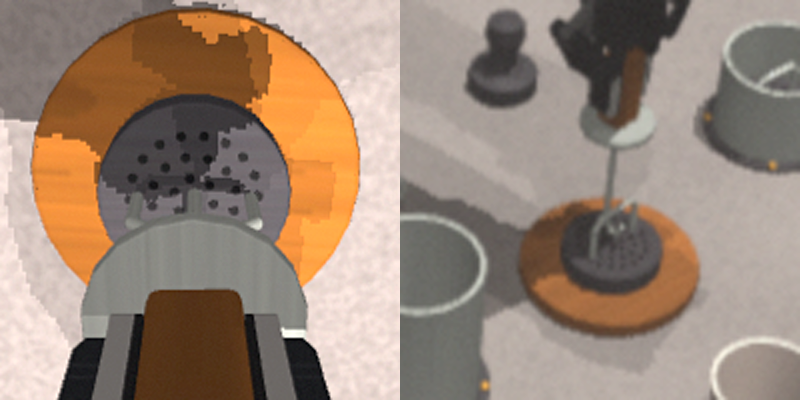

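The strainer stands on the coaster, and the hook tip has dropped inside the loop. Backing out in -x, with a check before lifting.

Emit:
send_rows:
  increments:
    - [0.1, 0, 0, 0]
    - [0.3, 0, 0, 0]
    - [0.5, 0, 0, 0]
    - [0.7, 0, 0, 0]
    - [0.9, 0, 0, 0]
    - [1.2, 0, 0, 0]
    - [1.5, 0, 0, 0]
    - [1.8, 0, 0, 0]
    - [2.1, 0, 0, 0]
    - [2.4, 0, 0, 0]
    - [2.7, 0, 0, 0]
    - [3, 0, 0, 0]
    - [3, 0, 0, 0]
    - [3, 0, 0, 0]

```text
time: 22.9
position: [0.5044, 0.141, 0.1823]
tool_rot: [[-0.997, -0.072, 0.0], [-0.072, 0.997, 0.0], [-0.0, 0.0, -1.0]]
force: [0.1, -0.3, -0.8]
opening: 0.0213
```

```bash
python3 - <<'E'
from h import *
im=snap('ret');print(sensors.state()['force']);s=get_image('scene')
k=np.zeros((400,800,3),np.uint8)
k[:,:400]=cv2.resize(im[140:340,220:420],(400,400),interpolation=2);k[:,400:]=cv2.resize(s[190:310,320:440],(400,400),interpolation=2)
cv2.imwrite('pics/ret_k.png',cv2.convertScaleAbs(k,alpha=1.3))
E
```

```text
[0.5044 0.141  0.1823] [[-0.9974 -0.072   0.0001]
 [-0.072   0.9974  0.    ]
 [-0.0001  0.     -1.    ]]
[-0.6425 -0.3384 -1.1105]
```

View pics/ret_k.png

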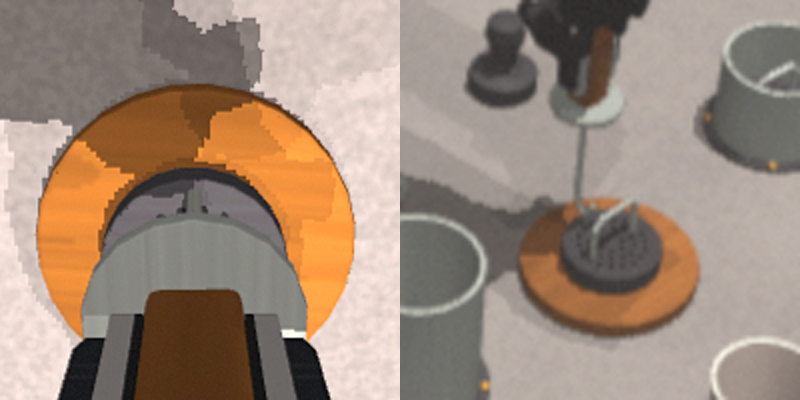

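The hook is free of the loop. Lifting, then returning over the rack.

Emit:
send_rows:
  increments:
    - [0, 0, -0.3, 0]
    - [0.2, 0, -1, 0]
    - [0.5, 0, -2, 0]
    - [0.8, 0, -3.5, 0]
    - [1, 0, -5, 0]
    - [1, 0, -6.5, 0]
    - [1, 0, -8, 0]
    - [1, 0, -9.5, 0]
    - [1, 0, -11, 0]
    - [1, 0, -11.8, 0]
    - [1, 0, -12.2, 0]
    - [1, 0, -12.2, 0]

```text
time: 24.2
position: [0.4945, 0.1403, 0.3048]
tool_rot: [[-0.997, -0.072, 0.001], [-0.072, 0.997, 0.0], [-0.001, 0.0, -1.0]]
force: [-0.3, -0.3, -2.0]
opening: 0.0214
```

```bash
python3 - <<'E'
from h import *
s=sensors.state();R=np.array(s['tool_rot']);p=s['position'];print(p,s['time'],np.degrees(np.arctan2(-R[1,0],-R[0,0])))
print(R.T@(np.array([.478,-.311,.30])-p)*100)
im=snap('free');cv2.imwrite('pics/free_s.png',get_image('scene'))
E
```

```text
[0.4945 0.1403 0.3048] 24.2 4.124920820445674
[  4.8964 -44.8938   0.4691]
[0.4945 0.1403 0.3048] [[-0.9974 -0.0719  0.0006]
 [-0.0719  0.9974  0.0002]
 [-0.0007  0.0001 -1.    ]]
```

View pics/free.png

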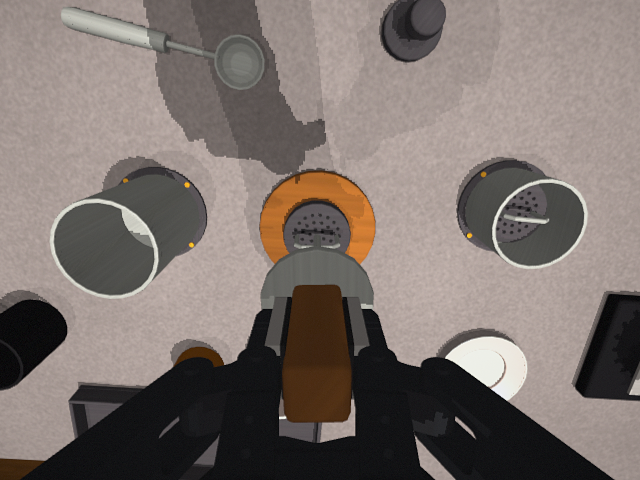

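The strainer is centred on the coaster at (317,225) and the hook is free. Moving over the rack now, with a -2.6° roll so the yaw comes to about 6.7°.

Emit:
send_rows:
  increments:
    - [0, -0.5, 0, -0.5]
    - [0.2, -2, 0, -1]
    - [0.4, -4, 0, -2]
    - [0.7, -7, 0, -2.6]
    - [1.1, -10, 0, -2.6]
    - [1.4, -13, 0, -2.6]
    - [1.7, -16, 0, -2.6]
    - [2.1, -19, 0, -2.6]
    - [2.4, -22, 0, -2.6]
    - [2.7, -25, 0, -2.6]
    - [3, -28, 0, -2.6]
    - [3.4, -31, 0, -2.6]
    - [3.7, -34, 0, -2.6]
    - [4, -37, 0, -2.6]
    - [4.4, -40, 0, -2.6]
    - [4.7, -42.5, 0, -2.6]
    - [4.9, -44.1, 0.2, -2.6]
    - [4.9, -44.8, 0.4, -2.6]
    - [4.9, -44.9, 0.4, -2.6]
    - [4.9, -44.9, 0.4, -2.6]

```text
time: 26.3
position: [0.478, -0.3104, 0.3002]
tool_rot: [[-0.993, -0.118, -0.0], [-0.118, 0.993, 0.0], [0.0, 0.0, -1.0]]
force: [0.1, 0.7, -1.7]
opening: 0.0213
```

```bash
python3 - <<'E'
from h import *
im=snap('ov');s=get_image('scene')
k=np.zeros((400,800,3),np.uint8)
k[:,:400]=cv2.resize(im[140:340,220:420],(400,400),interpolation=2);k[:,400:]=cv2.resize(s[240:380,140:280],(400,400),interpolation=2)
cv2.imwrite('pics/ov_k.png',cv2.convertScaleAbs(k,alpha=1.3))
T=np.load('pics/ov.npy');st=sensors.state();p=st['position']
q=proj('wrist',p-[0,0,.0375+.089],T);print('rod end',q,(q-[220,140])*2)
q=proj('wrist',[.477,-.3095,.12],T);print('rack c',q,(q-[220,140])*2)
E
```

```text
[ 0.478  -0.3104  0.3002] [[-0.9931 -0.1177 -0.0002]
 [-0.1177  0.9931  0.0004]
 [ 0.0002  0.0005 -1.    ]]
rod end [318.063  235.9136] [196.1261 191.8271]
rack c [318.7835 214.1242] [197.5671 148.2484]
```

View pics/ov_k.png

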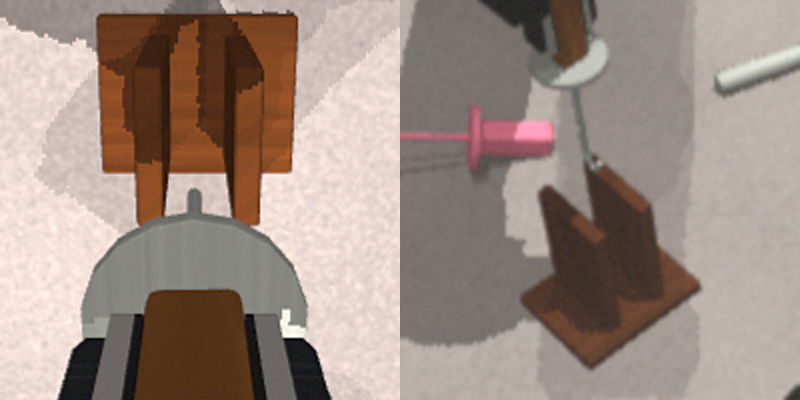

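The rod lines up with the slot's centre line, so I'll lower it.

Emit:
send_rows:
  increments:
    - [0, 0, 0.3, 0]
    - [0, 0, 1.2, 0]
    - [0, 0, 2.4, 0]
    - [0, 0, 3.6, 0]
    - [0, 0, 4.8, 0]
    - [0, 0, 6, 0]
    - [0, 0, 7.2, 0]
    - [0, 0, 8.4, 0]
    - [0, 0, 9.6, 0]
    - [0, 0, 10.8, 0]
    - [0, 0, 12, 0]
    - [0, 0, 12.9, 0]
    - [0, 0, 13.4, 0]
    - [0, 0, 13.7, 0]
    - [0, 0, 13.9, 0]
    - [0, 0, 14.05, 0]
    - [0, 0, 14.15, 0]
    - [0, 0, 14.2, 0]
    - [0, 0, 14.2, 0]
    - [0, 0, 14.2, 0]

```text
time: 28.4
position: [0.4779, -0.3111, 0.1584]
tool_rot: [[-0.993, -0.117, 0.0], [-0.117, 0.993, -0.0], [-0.0, -0.0, -1.0]]
force: [-0.7, -0.1, -0.6]
opening: 0.0211
```

```bash
python3 - <<'E'
from h import *
im=snap('dn');s=get_image('scene');print([sensors.state()[k] for k in('force','ft_torque')])
k=np.zeros((400,800,3),np.uint8)
k[:,:400]=cv2.resize(im[140:340,220:420],(400,400),interpolation=2);k[:,400:]=cv2.resize(s[260:380,150:270],(400,400),interpolation=2)
cv2.imwrite('pics/dn_k.png',cv2.convertScaleAbs(k,alpha=1.3))
E
```

```text
[ 0.4779 -0.3111  0.1584] [[-0.9931 -0.1171  0.0002]
 [-0.1171  0.9931 -0.0001]
 [-0.0002 -0.0002 -1.    ]]
[array([ 0.3364,  0.2864, -1.1527]), array([ 0.027 , -0.0251, -0.0068])]
```

View pics/dn_k.png

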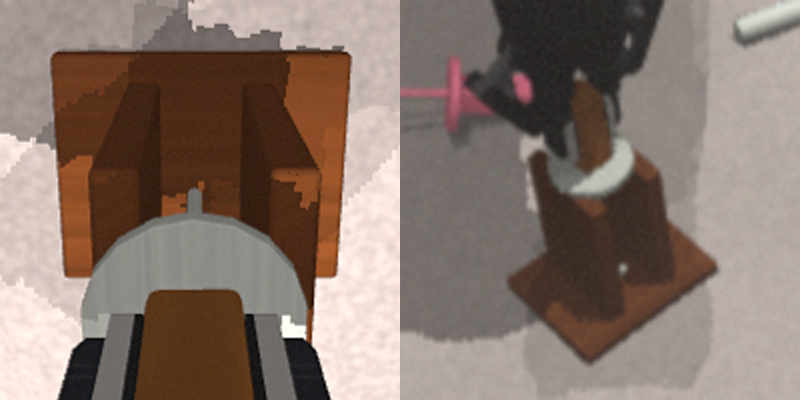

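Emit:
send_rows:
  increments:
    - [0, 0, 0.05, 0]
    - [0, 0, 0.1, 0]
    - [0, 0, 0.13, 0]
    - [0, 0, 0.13, 0]

```text
time: 28.9
position: [0.4779, -0.3111, 0.1575]
tool_rot: [[-0.993, -0.117, 0.001], [-0.117, 0.993, -0.0], [-0.001, -0.0, -1.0]]
force: [-0.6, 1.5, 4.0]
opening: 0.0211
```

Contact shows as about 5 N on the boards. I'll release gradually, then rise.

Emit:
send_rows:
  increments:
    - [0, 0, 0, 0]
    - [0, 0, 0, 0]
    - [0, 0, 0, 0]
  grip: 32
  newtons: 20

```text
time: 29.2
position: [0.4779, -0.3111, 0.1568]
tool_rot: [[-0.993, -0.117, -0.0], [-0.117, 0.993, 0.0], [0.0, 0.0, -1.0]]
force: [-0.4, -0.0, -0.4]
opening: 0.0279
```

Emit:
send_rows:
  increments:
    - [0, 0, 0, 0]
    - [0, 0, 0, 0]
    - [0, 0, 0, 0]
    - [0, 0, 0, 0]
    - [0, 0, 0, 0]
    - [0, 0, 0, 0]
  grip: 80

```text
time: 29.8
position: [0.4779, -0.3111, 0.157]
tool_rot: [[-0.993, -0.117, -0.0], [-0.117, 0.993, -0.0], [0.0, -0.0, -1.0]]
force: [0.4, 0.7, 0.3]
opening: 0.0684
```

```bash
python3 - <<'E'
from h import *
im=snap('rel');s=get_image('scene');print([sensors.state()[k] for k in('force','opening')])
k=np.zeros((400,800,3),np.uint8)
k[:,:400]=cv2.resize(im[140:440,170:470],(400,400),interpolation=2);k[:,400:]=cv2.resize(s[260:380,150:270],(400,400),interpolation=2)
cv2.imwrite('pics/rel_k.png',cv2.convertScaleAbs(k,alpha=1.3))
E
```

```text
[ 0.4779 -0.3111  0.157 ] [[-0.9931 -0.1171 -0.    ]
 [-0.1171  0.9931 -0.    ]
 [ 0.     -0.     -1.    ]]
[array([ 0.189 , -0.2358,  0.5794]), 0.06870696270691604]
```

View pics/rel_k.png

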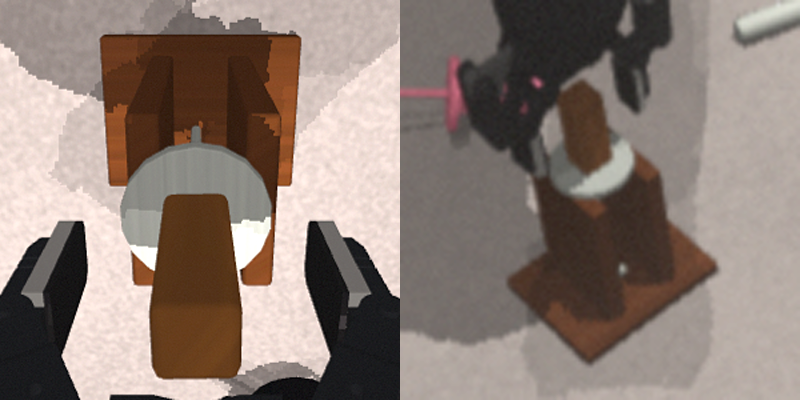

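The tool hangs upright on both boards, clear of the fingers. Retreating straight up.

Emit:
send_rows:
  increments:
    - [0, 0, -0.5, 0]
    - [0, 0, -2, 0]
    - [0, 0, -4, 0]
    - [0, 0, -6.5, 0]
    - [0, 0, -9, 0]
    - [0, 0, -11.5, 0]
    - [0, 0, -13.5, 0]
    - [0, 0, -14.5, 0]
    - [0, 0, -15, 0]
    - [0, 0, -15, 0]
    - [0, 0, -15, 0]
    - [0, 0, -15, 0]

```text
time: 31.1
position: [0.4777, -0.311, 0.306]
tool_rot: [[-0.993, -0.117, -0.001], [-0.117, 0.993, 0.001], [0.001, 0.001, -1.0]]
force: [0.3, -0.6, -0.0]
opening: 0.0686
```

```bash
python3 - <<'E'
from h import *
im=snap('fin');s=get_image('scene')
cv2.imwrite('pics/fin_s.png',s)
k=np.zeros((400,800,3),np.uint8)
k[:,:400]=cv2.resize(im[120:320,220:420],(400,400),interpolation=2);k[:,400:]=cv2.resize(s[190:310,320:440],(400,400),interpolation=2)
cv2.imwrite('pics/fin_k.png',cv2.convertScaleAbs(k,alpha=1.3))
# top view: coaster & strainer
t=get_image('top');cv2.imwrite('pics/fin_t.png',t);hsv=cv2.cvtColor(t,cv2.COLOR_BGR2HSV)
m=cv2.inRange(hsv,(5,90,60),(20,255,255))[:, :]
c=[c for c in cv2.findContours(m,0,1)[0] if 220<cv2.boundingRect(c)[0]<300 and cv2.contourArea(c)>200]
if c:
  c=max(c,key=cv2.contourArea);x,y,w,h=cv2.boundingRect(c);e=cv2.minEnclosingCircle(c);print('coaster',onz('top',e[0],.015),e)
  f=np.zeros_like(m);cv2.drawContours(f,[cv2.convexHull(c)],-1,255,-1)
  d=max(cv2.findContours(cv2.bitwise_and(f,255-m),0,1)[0],key=cv2.contourArea);e=cv2.minEnclosingCircle(d);print('strainer',onz('top',e[0],.03),e)
E
```

```text
[ 0.4777 -0.311   0.306 ] [[-0.9931 -0.1171 -0.0013]
 [-0.1171  0.9931  0.0008]
 [ 0.0012  0.001  -1.    ]]
coaster [0.5437 0.1449 0.015 ] ((269.2029724121094, 190.38119506835938), 28.915958404541016)
strainer [0.5446 0.1444 0.03  ] ((268.86956787109375, 188.86956787109375), 16.463207244873047)
```

View pics/fin_k.png

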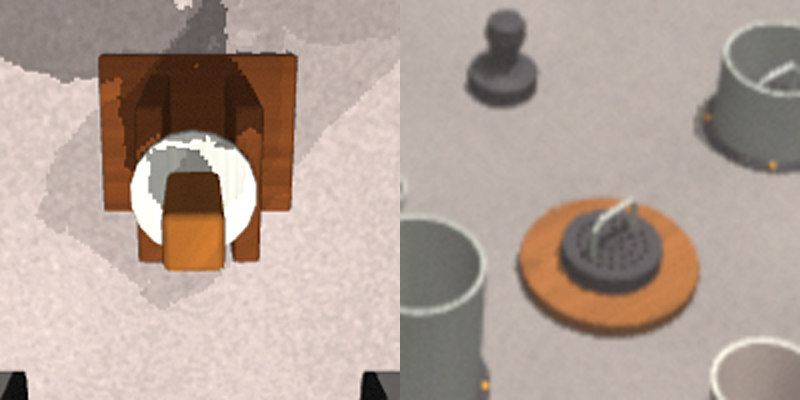

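View pics/fin_s.png

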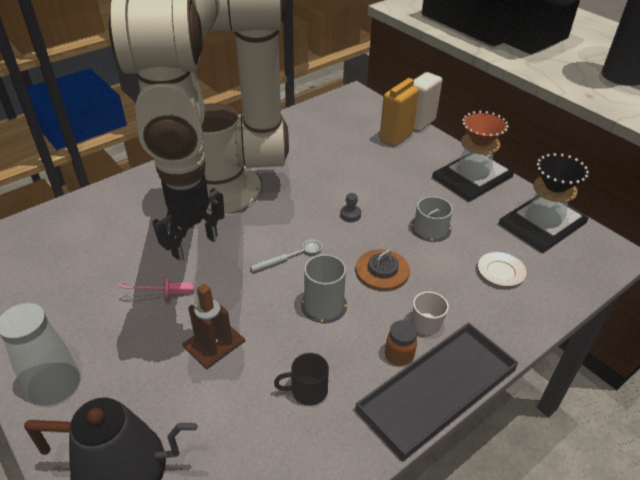

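The strainer is about 1 mm from the coaster's centre in the top view and stands upright. The tool hangs by its collar in the rack, and the gripper is clear of everything.

```bash
python3 -c "
from rig import job_done;print(job_done())"
```

```text
the job is handed in; nothing more can be done
None
```

The job is finished and handed in at about 31 s of the 69 s allowed; the hand-in returned no verdict.

I took the hook tool from the rack by its handle and hooked the loop in the taller canister. Then I drew the strainer out, set it on the coaster, unhooked it, and hung the tool back in the rack by its collar.

**Last checks:**
- **Strainer:** it stands upright on the coaster, about 1 mm from the centre in the top view, with the hook clear of it.
- **Tool:** it hangs upright in the slot, with the collar on both boards. I released it within about 2 mm of the measured rack centre.
- **Gripper:** it is about 15 cm above the release height, touching nothing, and it never came near the strainer.

The top and wrist camera estimates differed by only 1 to 2 mm, within the stated calibration. No check failed.

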